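Build up a two-tier bamboo steamer on the hob

ROBOT

A 6-joint arm with a two-finger parallel gripper is mounted at the origin on a cart in front of the work surface, level with it; the furniture and walls round the work are solid. World frame = base frame: x ahead of the robot, y to its left, z up, the work surface at z = 0. Lengths are in m, angles in rad, forces in N, time in s.
With the tool pointing down it reaches from about 0.275 to 0.975 m from the base axis. Payload 8.4 kg.
Tool frame: the origin (TCP) lies at the very end of the fingers, on their centre line; the grasp point (between the pads) lies 19 mm behind it; y points along the fingers, z is the direction in which the jaws open and shut, and the axes are right-handed (so a half turn about y gives the same grasp; the last joint's range is limited). The gripper opens to 92 mm and grips with 3 to 60 N. Pads are 20 mm wide; open, the fingers measure 128 mm over their backs; the gripper's body (75 mm by 189 mm) begins 69 mm behind the grasp point.
Start: joints at [1.184, 0.353, 1.633, -0, 1.155, -0.002], TCP at [0.235, 0.579, 0.215] pointing down, gripper open.
Joint ranges: [-2.63, 2.63], [-0.92, 2.1], [0.06, 2.66], [-1.3, 4.44], [0, 2.69], [-3.02, 3.02]. Speed limits (rad/s): [2.22, 2.22, 2.79, 3.14, 3.14, 3.14].

INTERFACE

Orientations are given as a unit quaternion [w, x, y, z].
In Python, from rig import env gives the robot as it stands.
- The arm moves only by the shell command python3 -m creep 'ROWS' [OPENING]. ROWS is text: rows parted by semicolons, each of 4 numbers parted by spaces: the shift along the tool's x, y, z in m, then the turn about the tool's y in degrees. A call has 1 to 10 rows; each row is the pose to reach, as a shift and turn from the pose commanded when the call began, along the tool's axes at that moment; what a row does not reach only later rows make up. A row lasts 1/8 s, in which the tool goes at most 62.5 mm and 10.7 degrees, less where a joint would pass 70% of its speed; a pose out of reach is approached as far as the arm can. A call with a gripper value outside its range is refused whole. OPENING is the closure, from 0 (fully open) to 1 (shut), set as the call begins (- or left out, the last holds). The fingers move at their own pace and stop on an object; the grip force is fixed at half the most. Time passes only in rows, so rows that repeat a pose let the fingers close. It gives the time, the measured TCP pose, the force and the opening at its end, in the units of the state.
- env.sense(): the state, without advancing time (a new reading comes with each control period).
- env.camera(name): name is "side" or "top" or "wrist"; returns (picture, depth): 420x560x3 uint8, red, green, blue; 420x560 float32, m along the optical axis (not along the pixel's ray), 0 where there is no reading.
- env.camera_params(name): a dict with "intrinsics" (3x3 intrinsics, pixels), "origin" and "attitude" of the camera in the world; the wrist camera has in their place "tool_from_camera" (4x4, takes a point from camera to tool coordinates, whose origin is the TCP and whose axes are the tool frame's). Camera axes: x right, y up, looking along -z (the intrinsics and any distortion apply to the point x, -y, -z); pixel columns grow to the right and rows downward; lengths in m; the calibration is good to about 2 mm. A picture is of the moment at which its call begins: read the wrist's pose just before it. camera_params takes no time and is no camera call.
- env.sign_off(): hands the job in, once; it reports no verdict.
The state is a dict: "time_s": time; "q": joint angles; "qd": joint speeds; "joint_torque": joint torques, N m; "ee_pos": TCP position; "orientation": TCP orientation; "ft_force": force on the tool from outside, world axes, zero at the start; "wrist_torque": the same for the moment, N m; "grip_width": opening from 0.0 (shut) to 1.0 (fully open).
Only numpy, scipy, OpenCV 4.12 (cv2) and the standard library are available. Lean on these libraries where they do the work, as an engineer would, in place of code of your own. Each camera call takes 0.05 s, during which the arm holds its last target. There are 200 camera calls.

TASK

Get the bamboo steamer ready on the pan: set the deep basket squarely on the pan's steaming ring and stand the white ramekin upright in the middle of it, then seat the shallow basket on the deep one and stand the garlic bulb upright in the middle of that, and close it with the bamboo lid on top. Every tier must sit level, fully down over the rim below it, and the mug, the pepper mill and the tea canister must be left where they are.

Things in the scene. Friction and masses are not known exactly. Their poses are not given: they have to be found in the camera images.
- pan: Low round steel pan, immovable, under a flat steel steaming ring 228 mm in diameter; loop handles at its own +x and -x. Origin: centre of its underside, z = 0. The ring's flat top, the seat of the bottom basket, is 54 mm above the origin; round the centre hole stands a lip 4 mm high, 67 mm in outside radius, over which a basket's foot drops.
- deep_basket: The taller of two round bamboo steamer baskets, 151 mm across, open on top. Wall 10.5 mm thick (centred at radius 70), its top 58 mm above the origin: pinch the rim from above. On it a lip 4 mm high, radius 67. Floor top 8 mm above the origin. Underside recess, 6 mm deep, radius 72, drops over the lip below: centre it within about 4 mm. Origin: centre of underside. Fits the ramekin; 130 g.
- shallow_basket: The lower of two round bamboo steamer baskets, 151 mm across, open on top. Wall 10.5 mm thick (centred at radius 70), its top 42 mm above the origin: pinch the rim from above. On it a lip 4 mm high, radius 67. Floor top 8 mm above the origin. Underside recess, 6 mm deep, radius 72, drops over the lip below: centre it within about 4 mm. Origin: centre of underside. 110 g.
- steamer_lid: Round domed bamboo lid, 151 mm across, a cane loop on top. Origin: centre of its underside. Crown 41 mm above the origin; the loop's straight top bar, 12 mm thick, runs 34 mm along the lid's own x, centred 64 mm above the origin: pinch it across (along the lid's y). Underside recess as on the baskets (6 mm deep, radius 72 mm).
- ramekin: White fluted porcelain ramekin, 80 mm in diameter, 42 mm high, open on top; pinch the rim from above (the wall is about 8 mm thick, centred at radius 36 mm). Origin: centre of its underside. Like all loose things, it starts on one of two flat wooden covers whose top is at z = 20 mm. 140 g.
- garlic: Garlic bulb, 56 mm across and 56 mm high, standing upright; grasp it across, about 25 mm above its underside. Origin: centre of its underside. 34 g.
- mug: Plain cream mug, 82 mm in diameter, 97 mm high, handle at its -y side. Origin: centre of its underside. Bystander, to be left alone.
- pepper_mill: Dark wooden pepper mill, 58 mm in diameter, 180 mm high, at the back. Origin: centre of its underside. Bystander, to be left alone.
- tea_canister: Green-grey canister with a wooden lid, 87 mm in diameter, 120 mm high, at the back. Origin: centre of its underside. Bystander, to be left alone.

How it is judged:
By the outcome, as a careful person would: the job done as asked, in the order asked, and still so for the second after the job is handed in, with the robot touching nothing.
It also fails if it takes over 131 s, if anything falls off the work surface, if the arm or the gripper's body presses on something with over 40 N, if the wrist force passes 120 N, or if a joint passes its speed limit or range.

## Working session

There is one attempt and no reset: what is moved stays moved. The work goes in short steps, Python scripts to look and compute and a shell command to move; the robot and the scene stay as the last step left them, time stands still between calls to the robot, and variables do not carry over. Pictures are saved under pics/ and viewed, about 12 in all and at most 16, crops included, and the job is handed in when it is done.

```bash
ls; mkdir -p pics; python3 - <<'E'
from rig import env
import cv2,numpy as np
s=env.sense();print(s)
for n in("side","top","wrist"):
    p=env.camera_params(n);print(n,p)
    im,d=env.camera(n);np.savez(f'pics/{n}0.npz',im=im,d=d);cv2.imwrite(f'pics/{n}0.png',im[:,:,::-1])
E
```

```text
pics
{'time_s': 0.0, 'q': array([ 1.18361850e+00,  3.53647208e-01,  1.63413937e+00,  1.89070449e-06,
        1.15517559e+00, -2.40191757e-03]), 'qd': array([-0.00097962,  0.00172773,  0.00094445,  0.00071084,  0.0008697 ,
        0.00088593]), 'joint_torque': array([ 4.98489331e-03, -5.93837392e+01, -3.34226453e+01,  7.01230369e-02,
        2.31717486e-02, -1.15751122e-04]), 'ee_pos': array([0.23440875, 0.57884419, 0.21386203]), 'orientation': array([-0.69358584,  0.69453569, -0.13529573,  0.13510709]), 'ft_force': array([ 0.16084103, -0.29157576,  1.31938726]), 'wrist_torque': array([ 0.01329829, -0.03126696, -0.02500074]), 'grip_width': 0.9976832582910187}
side {'intrinsics': array([[411.01679641,   0.        , 281.07874599],
       [  0.        , 411.01679641, 209.59351642],
       [  0.        ,   0.        ,   1.        ]]), 'origin': array([-0.25992371, -0.68175983,  0.65876255]), 'attitude': array([ 0.77623562,  0.45951611, -0.20814518, -0.37812536])}
top {'intrinsics': array([[483.82087466,   0.        , 278.89462871],
       [  0.        , 483.82087466, 208.80348071],
       [  0.        ,   0.        ,   1.        ]]), 'origin': array([ 0.23783519, -0.00359973,  1.5399484 ]), 'attitude': array([ 0.71656834,  0.0799965 , -0.07829533, -0.68847674])}
wrist {'intrinsics': array([[314.59954118,   0.        , 281.50125833],
       [  0.        , 314.59954118, 213.62196321],
       [  0.        ,   0.        ,   1.        ]]), 'tool_from_camera': array([[ 9.57291672e-04, -9.69704001e-01, -2.44281056e-01,
        -6.90825491e-02],
       [-5.90088879e-04,  2.44280578e-01, -9.69704414e-01,
        -1.70876435e-01],
       [ 9.99999368e-01,  1.07243749e-03, -3.38363784e-04,
        -1.53861916e-03],
       [ 0.00000000e+00,  0.00000000e+00,  0.00000000e+00,
         1.00000000e+00]])}
```

View pics/top0.png

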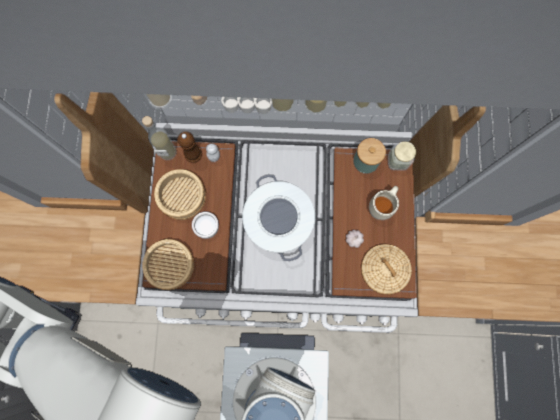

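View pics/side0.png

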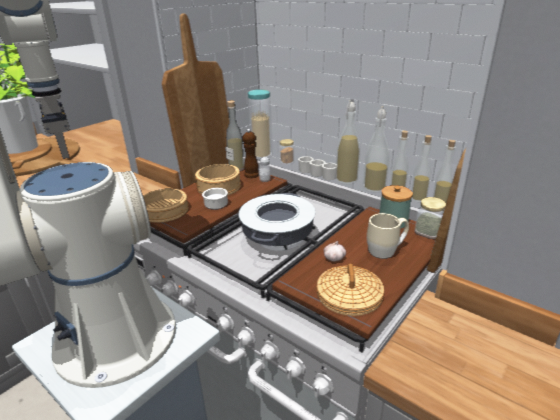

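```bash
cat > h.py <<'E'
import numpy as np, cv2
from scipy.spatial.transform import Rotation as Ro
from scipy.optimize import least_squares
from rig import env
def rot(q): return Ro.from_quat(np.r_[q[1:],q[0]]).as_matrix()
def cloud(name,im=None,d=None):
    "world points (H,W,3), image"
    s=env.sense(); p=env.camera_params(name); K=p['intrinsics']
    if d is None: im,d=env.camera(name)
    v,u=np.mgrid[:d.shape[0],:d.shape[1]]
    c=np.stack([(u-K[0,2])/K[0,0]*d,-(v-K[1,2])/K[1,1]*d,-d],-1)
    if name=='wrist':
        T=p['tool_from_camera']; w=(c@T[:3,:3].T+T[:3,3])@rot(s['orientation']).T+s['ee_pos']
    else: w=c@rot(p['attitude']).T+p['origin']
    w[d<=0]=np.nan
    return w,im
def circ(P,r=None):
    "robust circle fit to xy"
    P=np.asarray(P)[:,:2]; c=np.median(P,0)
    x0=[*c] if r else [*c,.05]
    f=least_squares(lambda x:np.hypot(*(P-x[:2]).T)-(r or x[2]),x0,loss='soft_l1',f_scale=.002)
    return f.x.round(4),round(float(np.median(np.abs(f.fun))),4)
def near(w,xy,r,z0,z1):
    m=(np.hypot(w[...,0]-xy[0],w[...,1]-xy[1])<r)&(w[...,2]>z0)&(w[...,2]<z1)
    return w[m]
def go(target,jaw=None):
    "shift in tool axes + turn (deg) to TCP target; jaw=world angle (deg) of opening axis"
    s=env.sense();R=rot(s['orientation']);z=R[:,2]
    print('tool x,y,z in world:',R.T.round(3).tolist(),'pos',s['ee_pos'].round(4))
    print('shift',(R.T@(np.array(target)-s['ee_pos'])).round(4))
    if jaw is not None:
        a=np.degrees(np.arctan2(z[1],z[0])); t=(a-jaw+90)%180-90 # tool y is down: +turn is clockwise from above
        print('turn',round(t,1),'jaw now',round(a,1),'q6',s['q'][5])
E
python3 - <<'E'
from h import *
px={'deep':(180,194),'shallow':(168,265),'ram':(205,225),'pan':(280,217),'garlic':(355,239),'lid':(387,268),'mug':(383,205)}
T=np.load('pics/top0.npz');S=np.load('pics/side0.npz')
wt,_=cloud('top',T['im'],T['d']);ws,_=cloud('side',S['im'],S['d'])
for k,(u,v) in px.items():
    c=wt[v,u,:2]; R={'deep':.08,'shallow':.08,'ram':.045,'pan':.16,'garlic':.035,'lid':.08,'mug':.05}[k]
    for n,w in(('top',wt),('side',ws)):
        P=near(w,c,R+.01,.03,.25); zt=np.percentile(P[:,2],[50,90,98]); 
        Q=P[P[:,2]>zt[2]-.008]
        print(k,n,c.round(3),len(P),'z',zt.round(4),'top-layer fit',len(Q),circ(Q), 'all-fit mean',P[:,:2].mean(0).round(4))
P=near(wt,wt[268,387,:2],.06,.072,.12);c=P.mean(0);print('bar',c,len(P),np.linalg.svd(P[:,:2]-c[:2])[2][0])
im=T['im'][125:310,130:430,::-1];cv2.imwrite('pics/crop0.png',cv2.resize(im,(800,493),interpolation=2))
E
```

```text
deep top [0.62  0.329] 1107 z [0.0712 0.0812 0.0845] top-layer fit 362 (array([0.6127, 0.3235, 0.0689]), 0.0034) all-fit mean [0.612  0.3235]
deep side [0.62  0.329] 1000 z [0.0626 0.0777 0.0805] top-layer fit 285 (array([0.61  , 0.3212, 0.0678]), 0.0033) all-fit mean [0.6071 0.3175]
shallow top [0.389 0.345] 952 z [0.0584 0.0654 0.0686] top-layer fit 355 (array([0.3908, 0.3438, 0.0686]), 0.0032) all-fit mean [0.3898 0.343 ]
shallow side [0.389 0.345] 895 z [0.0502 0.0625 0.0648] top-layer fit 300 (array([0.3893, 0.3409, 0.0673]), 0.0029) all-fit mean [0.3906 0.3288]
ram top [0.516 0.236] 531 z [0.0461 0.062  0.0652] top-layer fit 121 (array([0.5172, 0.2369, 0.0372]), 0.0014) all-fit mean [0.5188 0.2381]
ram side [0.516 0.236] 426 z [0.0483 0.0607 0.0689] top-layer fit 40 (array([0.5225, 0.2418, 0.044 ]), 0.0027) all-fit mean [0.5152 0.235 ]
pan top [0.557 0.002] 3092 z [0.0536 0.058  0.061 ] top-layer fit 1754 (array([0.5546, 0.009 , 0.09  ]), 0.0129) all-fit mean [0.5522 0.0087]
pan side [0.557 0.002] 2195 z [0.0524 0.0545 0.0567] top-layer fit 1740 (array([0.5517, 0.0068, 0.0904])
[... 304 characters left out ...]
019) all-fit mean [ 0.483  -0.2384]
lid top [ 0.403 -0.329] 1931 z [0.053  0.0615 0.0872] top-layer fit 76 (array([ 40.9804, -57.0201,  69.7152]), 0.0029) all-fit mean [ 0.4027 -0.3274]
lid side [ 0.403 -0.329] 2472 z [0.0518 0.0591 0.0862] top-layer fit 90 (array([ 1.6743, -2.0534,  2.1412]), 0.0027) all-fit mean [ 0.3838 -0.3423]
mug top [ 0.602 -0.321] 700 z [0.0718 0.1147 0.12  ] top-layer fit 109 (array([ 0.596 , -0.314 ,  0.0373]), 0.0011) all-fit mean [ 0.6008 -0.3176]
mug side [ 0.602 -0.321] 1343 z [0.0869 0.1119 0.1159] top-layer fit 233 (array([ 0.5939, -0.3153,  0.0372]), 0.0013) all-fit mean [ 0.5879 -0.3226]
bar [ 0.40514331 -0.32954195  0.086039  ] 85 [-0.81404035 -0.58080833]
```

View pics/crop0.png

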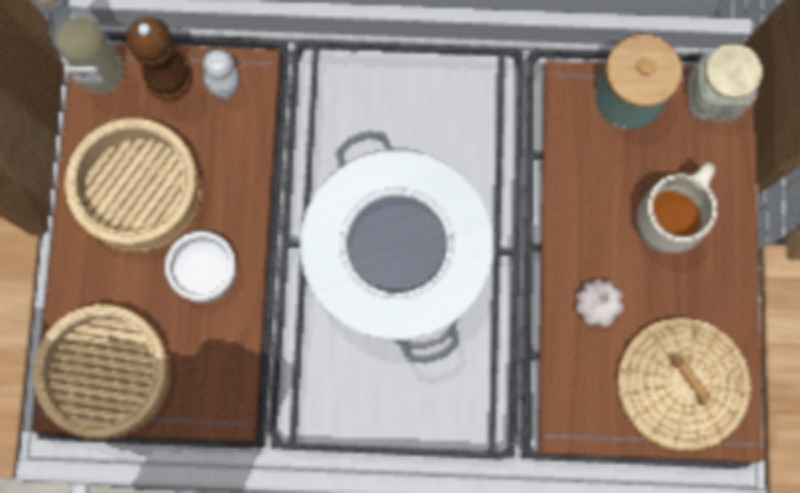

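```bash
python3 - <<'E'
from h import *
go([.611,.252,.25],90)
T=np.load('pics/top0.npz');wt,_=cloud('top',T['im'],T['d'])
for n,(u,v) in {'mill':(187,138),'can':(371,152)}.items(): print(n,wt[v,u])
E
```

```text
tool x,y,z in world: [[0.927, -0.375, 0.0], [-0.0, -0.001, -1.0], [0.375, 0.927, -0.001]] pos [0.2345 0.5789 0.214 ]
shift [ 0.4717 -0.0358 -0.1617]
turn -22.0 jaw now 68.0 q6 -0.0024140713503707154
mill [0.75065788 0.28678148 0.1870781 ]
can [ 0.75188447 -0.27052723  0.12389813]
```

```bash
python3 -m creep '0.06 -0.036 -0.02 -3; 0.12 -0.036 -0.04 -6; 0.18 -0.036 -0.06 -9; 0.24 -0.036 -0.08 -12; 0.295 -0.036 -0.10 -15; 0.35 -0.036 -0.12 -18; 0.41 -0.036 -0.14 -21; 0.472 -0.036 -0.162 -22; 0.472 -0.036 -0.162 -22; 0.472 -0.036 -0.162 -22' 0.5
python3 - <<'E'
from h import *
w,im=cloud('wrist');cv2.imwrite('pics/w1.png',im[:,:,::-1])
for z0,z1 in((.074,.09),(.08,.09),(.06,.07)):
    P=near(w,[.611,.322],.085,z0,z1);print(z0,len(P),circ(P),np.median(P[:,2]))
P=near(w,[.611,.322],.05,0,.06);print('floor',np.median(P[:,2]))
P=near(w,[.518,.238],.05,.052,.07);print('ram',circ(P),np.median(P[:,2]))
go([.611,.252,.06],90)
E
```

```text
time_s: 1.4
ee_pos: [0.611, 0.2517, 0.2501]
orientation: [-0.707, 0.707, -0.001, 0.0]
ft_force: [-0.1, -0.1, 0.4]
grip_width: 0.499
0.074 3963 (array([0.6095, 0.3232, 0.0694]), 0.0034) 0.07895484540949443
0.08 1091 (array([0.6097, 0.3235, 0.0651]), 0.0009) 0.08236795435745908
0.06 488 (array([0.6101, 0.3238, 0.0647]), 0.0002) 0.06504143498042736
floor 0.028361099579754023
ram (array([0.515 , 0.2372, 0.0369]), 0.0014) 0.062245729354124424
tool x,y,z in world: [[1.0, -0.001, -0.001], [-0.001, 0.0, -1.0], [0.001, 1.0, 0.0]] pos [0.6105 0.2525 0.2502]
shift [ 0.0007  0.1902 -0.0005]
turn -0.1 jaw now 89.9 q6 -1.1802994163258758
```

View pics/w1.png

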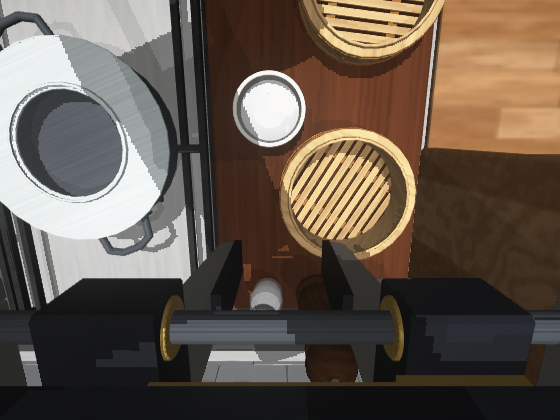

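```bash
python3 -m creep '-0.001 0.06 0.001 0; -0.001 0.12 0.001 0; -0.001 0.16 0.001 0; -0.001 0.18 0.001 0; -0.001 0.195 0.001 0; -0.001 0.195 0.001 0' && python3 -m creep '0 0 0 0; 0 0 0 0; 0 0 0 0; 0 0 0 0; 0 0 0 0; 0 0 0 0' 1 && python3 -m creep '0 -0.02 0 0; 0 -0.06 0 0; 0 -0.12 0 0; 0 -0.12 0 0'
python3 - <<'E'
from h import *
w,im=cloud('wrist');cv2.imwrite('pics/w2.png',im[:,:,::-1])
P=near(w,[.61,.3235],.09,.17,.24);print(circ(P,.0697),len(P))
for dy in(-.05,0.02,.06):
  Q=P[np.abs(P[:,1]-.3235-dy)<.015];print(dy,np.percentile(Q[:,2],[5,50,95]).round(4))
# pan ring, all from top + wrist
for n,ww in(('wrist',w),('top',cloud('top')[0])):
  P=near(ww,[.553,.007],.125,.048,.056);print(n,'ring z',np.median(P[:,2]),len(P))
  r=near(ww,[.553,.007],.085,.0565,.07);print('lip',circ(r),circ(r,.0655),len(r))
  d=np.hypot(*(P[:,:2]-[.553,.007]).T);o=P[d>.1055];print('outer',circ(o))
E
```

```text
time_s: 2.2
ee_pos: [0.6101, 0.2534, 0.0557]
orientation: [-0.707, 0.707, -0.0, 0.0]
ft_force: [-0.2, -0.7, -0.2]
grip_width: 0.504
time_s: 2.95
ee_pos: [0.6107, 0.253, 0.0561]
orientation: [0.707, -0.707, 0.0, -0.001]
ft_force: [-0.5, 0.6, 6.0]
grip_width: 0.106
time_s: 3.45
ee_pos: [0.6132, 0.2542, 0.1819]
orientation: [0.708, -0.706, -0.003, -0.003]
ft_force: [0.0, -0.1, -0.8]
grip_width: 0.104
(array([0.6111, 0.3178]), 0.0022) 25885
-0.05 [0.1839 0.2053 0.2305]
0.02 [0.1851 0.2068 0.2117]
0.06 [0.173  0.197  0.2123]
wrist ring z 0.05459250078319261 17763
lip (array([0.5517, 0.0094, 0.0648]), 0.0008) (array([0.5516, 0.0085]), 0.0009) 1048
outer (array([0.5524, 0.0086, 0.1093]), 0.0023)
top ring z 0.05293004952266145 1978
lip (array([0.5549, 0.0087, 0.0708]), 0.0062) (array([0.5541, 0.0083]), 0.0056) 299
outer (array([0.5538, 0.0083, 0.1096]), 0.0018)
```

View pics/w2.png

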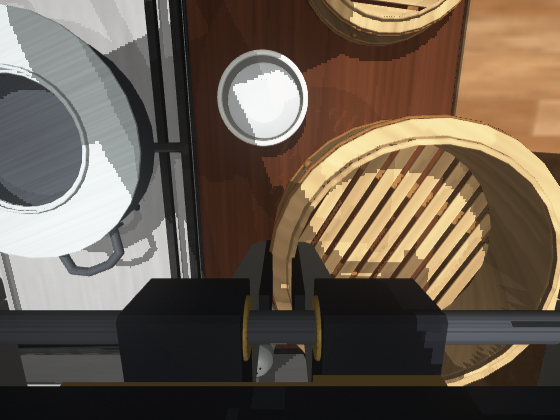

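```bash
python3 -m creep '-0.01 0 -0.05 0; -0.02 0 -0.105 0; -0.03 0 -0.16 0; -0.04 0 -0.215 0; -0.05 0 -0.265 0; -0.056 0 -0.30 0; -0.057 0 -0.315 0; -0.057 0 -0.315 0; -0.057 0 -0.315 0; -0.057 0 -0.315 0' && python3 -m creep '0 0.03 0 0; 0 0.055 0 0; 0 0.07 0 0; 0 0.07 0 0; 0 0.07 0 0'
cat > tier.py <<'E'
import sys
from h import *
# tier held/placed: fit rim lip circle in wrist and top views; args: cx cy expected lip z
cx,cy,z=map(float,sys.argv[1:4])
for n in('wrist','top','side'):
    w,im=cloud(n)
    P=near(w,[cx,cy],.078,z-.004,z+.02 if n=='wrist' else z+.012)
    d=np.hypot(*(P[:,:2]-[cx,cy]).T);P=P[(d>.055)];c,e=circ(P)
    d=np.hypot(*(P[:,:2]-c[:2]).T);L=P[np.abs(d-c[2])<.006]
    A=np.c_[L[:,:2]-c[:2],np.ones(len(L))];pl=np.linalg.lstsq(A,L[:,2],rcond=None)[0]
    print(n,'circle',c,e,len(L),'slope mm/m',(pl[:2]*1e3).round(0),'z',pl[2].round(4))
s=env.sense();print(s['ee_pos'].round(4),s['ft_force'].round(1))
if len(sys.argv)>4: cv2.imwrite(sys.argv[4],im[:,:,::-1])
E
python3 tier.py .5528 .0086 .139
```

```text
time_s: 4.8
ee_pos: [0.5532, -0.0609, 0.1754]
orientation: [0.707, -0.707, -0.0, 0.0]
ft_force: [-0.9, -0.6, -1.5]
grip_width: 0.105
time_s: 5.42
ee_pos: [0.5537, -0.0618, 0.1064]
orientation: [-0.707, 0.707, 0.0, 0.001]
ft_force: [0.6, 0.3, -1.0]
grip_width: 0.104
wrist circle [0.551  0.0073 0.0631] 0.001 2469 slope mm/m [ 26. -97.] z 0.1407
top circle [0.5543 0.0081 0.0649] 0.0018 49 slope mm/m [ -5. -11.] z 0.1375
side circle [0.5526 0.0069 0.0633] 0.0013 32 slope mm/m [ 16. -64.] z 0.1393
[ 0.5537 -0.062   0.1065] [-0.4 -0.1 -0.8]
```

```bash
python3 -m creep '0 0.008 0.001 0; 0 0.013 0.001 0; 0 0.015 0.001 0; 0 0.017 0.001 0; 0 0.017 0.001 0' && python3 tier.py .5528 .0086 .116 pics/s3.png
```

```text
time_s: 6.2
ee_pos: [0.553, -0.0612, 0.09]
orientation: [-0.707, 0.707, -0.0, 0.0]
ft_force: [-5.4, 0.3, 15.9]
grip_width: 0.103
wrist circle [0.5488 0.0053 0.0671] 0.0028 13508 slope mm/m [-2. 21.] z 0.1162
top circle [0.5529 0.0073 0.0697] 0.0033 220 slope mm/m [-1. 29.] z 0.1152
side circle [0.5493 0.0085 0.0657] 0.0027 219 slope mm/m [ 13. -13.] z 0.1161
[ 0.553  -0.0612  0.09  ] [-6.3  0.1 16.5]
```

View pics/s3.png

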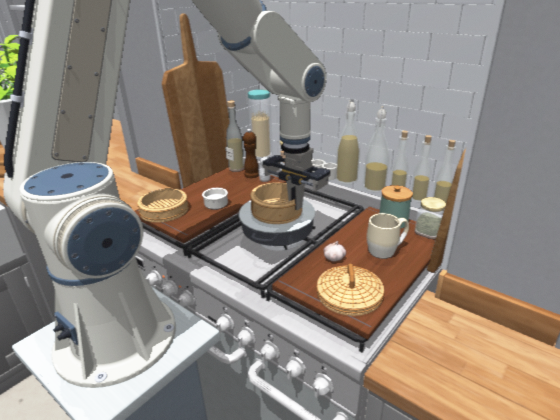

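```bash
python3 -m creep '0 0 0 0; 0 0 0 0; 0 0 0 0; 0 0 0 0' 0.6 && python3 -m creep '0 -0.04 0 0; 0 -0.10 0 0; 0 -0.16 0 0; 0 -0.16 0.06 0; 0 -0.16 0.12 0; 0 -0.16 0.18 0; 0 -0.16 0.18 0; 0 -0.16 0.18 0' && python3 tier.py .5528 .0086 .116 && python3 - <<'E'
from h import *
w,im=cloud('wrist');cv2.imwrite('pics/w4.png',im[:,:,::-1])
P=near(w,[.516,.237],.05,.052,.07);print('ram',circ(P),np.median(P[:,2]))
P=near(w,[.553,.0086],.055,.055,.08);print('basket floor',np.median(P[:,2]))
P=near(w,[.553,.0086],.13,.05,.058);P=P[np.hypot(*(P[:,:2]-[.553,.0086]).T)>.1055];print('ring outer',circ(P,.1105),len(P))
go([.516,.201,.11],90)
E
```

```text
time_s: 6.85
ee_pos: [0.553, -0.061, 0.0884]
orientation: [0.707, -0.707, 0.0, -0.0]
ft_force: [-0.4, -0.4, 0.9]
grip_width: 0.4
time_s: 7.85
ee_pos: [0.553, 0.1188, 0.2484]
orientation: [-0.707, 0.707, -0.0, -0.0]
ft_force: [-0.8, -1.1, -0.0]
grip_width: 0.399
wrist circle [0.5497 0.0072 0.0687] 0.003 3968 slope mm/m [1. 1.] z 0.1141
top circle [0.5525 0.0069 0.0679] 0.0029 194 slope mm/m [0. 4.] z 0.1152
side circle [0.551  0.007  0.0652] 0.0013 122 slope mm/m [-0.  1.] z 0.114
[0.5532 0.1177 0.2485] [ 0.4  0.3 -0.5]
ram (array([0.5145, 0.2358, 0.0369]), 0.0012) 0.062217282434464505
basket floor 0.06253863481795868
ring outer (array([0.5532, 0.0082]), 0.002) 3019
tool x,y,z in world: [[1.0, -0.003, -0.0], [-0.0, -0.0, -1.0], [0.003, 1.0, -0.0]] pos [0.5533 0.1177 0.2485]
shift [-0.0375  0.1385  0.0832]
turn -0.1 jaw now 89.9 q6 -1.3610677469621153
```

View pics/w4.png

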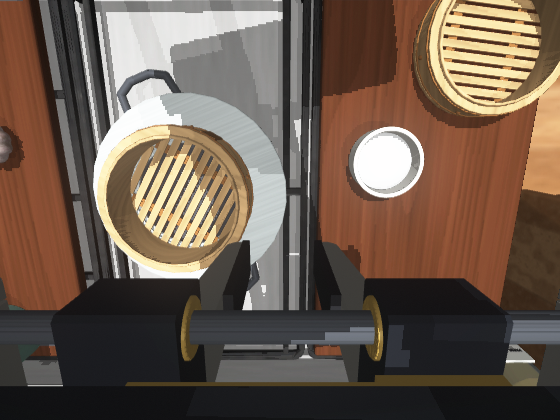

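```bash
python3 -m creep '-0.02 0.03 0.045 0; -0.038 0.06 0.083 0; -0.038 0.11 0.083 0; -0.038 0.15 0.083 0; -0.038 0.18 0.083 0; -0.038 0.20 0.083 0; -0.038 0.2065 0.083 0; -0.038 0.2065 0.083 0' && python3 -m creep '0 0 0 0; 0 0 0 0; 0 0 0 0; 0 0 0 0; 0 0 0 0; 0 0 0 0' 1 && python3 -m creep '0 -0.02 0 0; 0 -0.06 0 0; 0 -0.11 0 0; 0 -0.14 0 0; 0 -0.14 0 0; 0 -0.14 0 0'
python3 - <<'E'
from h import *
w,im=cloud('wrist');cv2.imwrite('pics/w5.png',im[:,:,::-1])
P=near(w,[.515,.237],.05,.192,.215);print(circ(P),circ(P,.0365),len(P),np.percentile(P[:,2],[50,90]))
w,im=cloud('top')
P=near(w,[.515,.237],.05,.192,.215);print(circ(P),circ(P,.0365),len(P))
go([.5525,.0080-.036,.15],90)
E
```

```text
time_s: 9.05
ee_pos: [0.5155, 0.2015, 0.0422]
orientation: [-0.707, 0.707, -0.001, 0.001]
ft_force: [0.7, 0.4, 0.6]
grip_width: 0.4
time_s: 9.8
ee_pos: [0.5157, 0.2022, 0.0426]
orientation: [0.707, -0.707, -0.0, -0.001]
ft_force: [0.2, -0.3, 5.1]
grip_width: 0.073
time_s: 10.55
ee_pos: [0.5143, 0.2017, 0.1806]
orientation: [-0.707, 0.707, -0.001, -0.0]
ft_force: [-0.5, -0.4, -2.2]
grip_width: 0.077
(array([0.5121, 0.2359, 0.0367]), 0.0017) (array([0.5119, 0.2359]), 0.0016) 3726 [0.19920447 0.20469228]
(array([-73.6253, 364.4937, 371.6927]), 0.0025) (array([0.5041, 0.3008]), 0.0046) 19
tool x,y,z in world: [[1.0, -0.001, -0.003], [-0.003, -0.001, -1.0], [0.001, 1.0, -0.001]] pos [0.5141 0.2016 0.1802]
shift [ 0.0387  0.0303 -0.2295]
turn -0.0 jaw now 90.0 q6 -1.1989765008117557
```

View pics/w5.png

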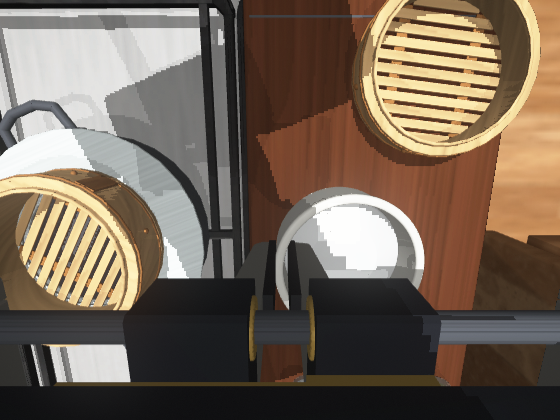

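```bash
python3 -m creep '0.01 0 -0.05 0; 0.02 0 -0.105 0; 0.03 0 -0.16 0; 0.036 0 -0.205 0; 0.039 0 -0.23 0; 0.039 0 -0.23 0; 0.039 0 -0.23 0; 0.039 0 -0.23 0' && python3 -m creep '0 0.04 0 0; 0 0.065 0 0; 0 0.08 0 0; 0 0.088 0 0; 0 0.091 0 0; 0 0.091 0 0; 0 0.091 0 0'
python3 -c "
from h import *
go([.553,-.028,.086],90);print(env.sense()['ft_force'])"
```

```text
time_s: 11.65
ee_pos: [0.5538, -0.027, 0.1817]
orientation: [0.707, -0.707, 0.0, 0.0]
ft_force: [-0.1, 0.2, -0.9]
grip_width: 0.071
time_s: 12.52
ee_pos: [0.5545, -0.028, 0.0917]
orientation: [-0.707, 0.707, 0.0, 0.001]
ft_force: [-0.0, -0.1, -1.6]
grip_width: 0.076
tool x,y,z in world: [[1.0, -0.001, 0.001], [0.001, -0.0, -1.0], [0.001, 1.0, -0.0]] pos [ 0.5545 -0.028   0.0917]
shift [-0.0015  0.0057  0.    ]
turn -0.1 jaw now 89.9 q6 -1.6230923326325715
[-0.04398    -0.12377954 -1.58128859]
```

```bash
python3 -m creep '-0.001 0.003 0 0; -0.001 0.006 0 0; -0.001 0.0065 0 0; -0.001 0.0065 0 0' && python3 -m creep '0 0 0 0; 0 0 0 0; 0 0 0 0; 0 0 0 0' 0.84 && python3 -m creep '0 -0.02 0 0; 0 -0.05 0 0; 0 -0.10 0 0; 0 -0.16 0 0; -0.05 -0.16 0.05 0; -0.05 -0.16 0.10 0; -0.05 -0.16 0.15 0;  -0.05 -0.16 0.15 0; -0.05 -0.16 0.15 0' && python3 - <<'E'
from h import *
w,im=cloud('wrist');cv2.imwrite('pics/w6.png',im[:,:,::-1])
c=[.5525,.0075]
P=near(w,c,.05,.098,.112);print('ram',circ(P),np.percentile(P[:,2],[10,50,90]))
P=near(w,c,.085,.109,.12);P=P[np.hypot(*(P[:,:2]-c).T)>.06];print('basket',circ(P))
wt,_=cloud('top');P=near(wt,c,.048,.097,.112);print('top ram',circ(P),len(P))
for n,ww in(('w',w),('t',wt)):
  P=near(ww,[.39,.343],.09,.06,.07);print(n,'shallow',circ(P),circ(P[P[:,2]>.0625]),len(P),np.percentile(P[:,2],95))
go([.39,.343-.07,.15],90)
E
```

```text
time_s: 13.02
ee_pos: [0.5533, -0.0282, 0.0849]
orientation: [-0.707, 0.707, -0.0, 0.0]
ft_force: [-1.0, -3.2, 3.9]
grip_width: 0.072
time_s: 13.52
ee_pos: [0.553, -0.0279, 0.0845]
orientation: [0.707, -0.707, 0.0, -0.0]
ft_force: [-0.5, 0.1, -1.0]
grip_width: 0.154
time_s: 14.65
ee_pos: [0.503, 0.1217, 0.2444]
orientation: [-0.707, 0.707, -0.0, -0.0]
ft_force: [0.1, -0.8, -0.6]
grip_width: 0.161
ram (array([0.5507, 0.0067, 0.037 ]), 0.0012) [0.10102917 0.10420746 0.10527795]
basket (array([0.5483, 0.0075, 0.0685]), 0.0033)
top ram (array([0.554 , 0.0061, 0.037 ]), 0.0013) 100
w shallow (array([0.3883, 0.3423, 0.0685]), 0.0032) (array([0.3883, 0.343 , 0.0677]), 0.0029) 4895 0.0673961252293646
t shallow (array([0.3909, 0.3439, 0.0689]), 0.0032) (array([0.3902, 0.3437, 0.0676]), 0.003) 397 0.06822937509425771
tool x,y,z in world: [[1.0, -0.002, -0.0], [-0.0, -0.0, -1.0], [0.002, 1.0, -0.0]] pos [0.5032 0.121  0.2444]
shift [-0.1134  0.0944  0.1518]
turn -0.1 jaw now 89.9 q6 -1.3355479880014804
```

View pics/w6.png

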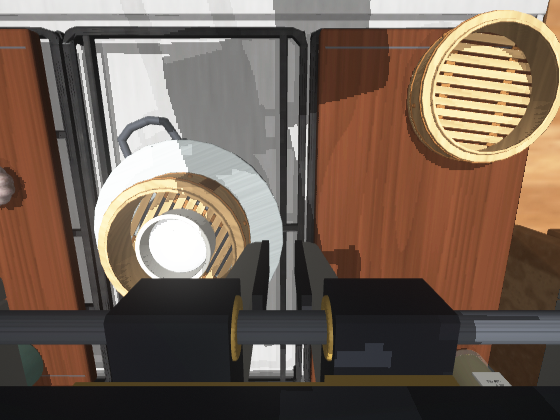

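```bash
python3 -m creep '-0.035 0 0.05 0; -0.07 0 0.10 0; -0.10 0.02 0.14 0; -0.1135 0.07 0.152 0; -0.1135 0.12 0.152 0; -0.1135 0.16 0.152 0; -0.1135 0.19 0.152 0; -0.1135 0.206 0.152 0; -0.1135 0.206 0.152 0; -0.1135 0.206 0.152 0' 0.6 && python3 -m creep '0 0 0 0; 0 0 0 0; 0 0 0 0; 0 0 0 0; 0 0 0 0; 0 0 0 0' 1 && python3 -m creep '0 -0.02 0 0; 0 -0.06 0 0; 0 -0.11 0 0; 0 -0.16 0 0; 0 -0.16 0 0; 0 -0.16 0 0' && python3 - <<'E'
from h import *
w,im=cloud('wrist');cv2.imwrite('pics/w7.png',im[:,:,::-1])
P=near(w,[.3895,.343],.09,.218,.235);print(circ(P),circ(P,.068),len(P),np.percentile(P[:,2],[50,90]))
go([.5532,.0078-.07,.2],90)
E
```

```text
time_s: 16.0
ee_pos: [0.3907, 0.2744, 0.0395]
orientation: [0.707, -0.707, 0.0, -0.001]
ft_force: [-0.6, 0.2, 0.2]
grip_width: 0.4
time_s: 16.75
ee_pos: [0.3901, 0.2744, 0.039]
orientation: [0.707, -0.707, 0.0, -0.001]
ft_force: [-0.8, 0.2, 6.3]
grip_width: 0.108
time_s: 17.5
ee_pos: [0.3892, 0.2737, 0.1977]
orientation: [-0.707, 0.707, -0.001, -0.0]
ft_force: [-0.4, -1.0, -0.1]
grip_width: 0.106
(array([0.3785, 0.3394, 0.0677]), 0.0027) (array([0.3787, 0.3393]), 0.0027) 16647 [0.22373077 0.22806192]
tool x,y,z in world: [[1.0, -0.001, -0.002], [-0.002, -0.001, -1.0], [0.001, 1.0, -0.001]] pos [0.3889 0.2735 0.1971]
shift [ 0.1646 -0.0027 -0.3356]
turn -0.0 jaw now 90.0 q6 -0.9601820387017673
```

View pics/w7.png

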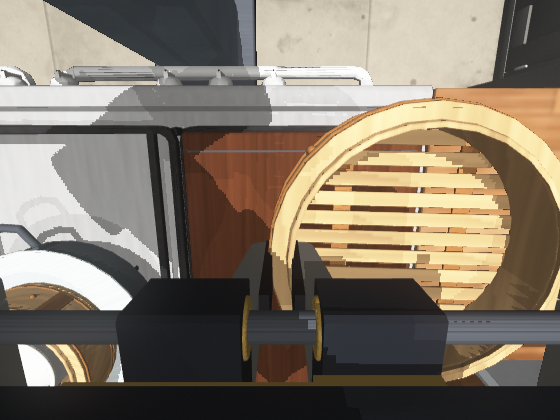

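```bash
python3 -m creep '0.02 0 -0.05 0; 0.045 0 -0.10 0; 0.07 0 -0.15 0; 0.095 0 -0.20 0; 0.12 0 -0.25 0; 0.145 0 -0.30 0; 0.164 0 -0.335 0; 0.164 0 -0.335 0; 0.164 0 -0.335 0; 0.164 0 -0.335 0' && python3 -m creep '0 0.03 0 0; 0 0.048 0 0; 0 0.05 0 0; 0 0.05 0 0; 0 0.05 0 0' && python3 tier.py .5528 .008 .173 && python3 -c "
from h import *
go([.5528,-.0617,.131],90)"
```

```text
time_s: 18.8
ee_pos: [0.5526, -0.0599, 0.1979]
orientation: [0.707, -0.707, 0.0, 0.001]
ft_force: [-0.4, -0.9, -1.2]
grip_width: 0.103
time_s: 19.42
ee_pos: [0.5541, -0.061, 0.1494]
orientation: [-0.707, 0.707, 0.0, 0.001]
ft_force: [0.5, -0.9, -0.9]
grip_width: 0.108
wrist circle [0.5449 0.0053 0.0668] 0.0018 12160 slope mm/m [-12.   8.] z 0.1755
top circle [0.5489 0.0086 0.0692] 0.0029 228 slope mm/m [-13.  19.] z 0.1745
side circle [0.5448 0.0073 0.0659] 0.0022 278 slope mm/m [-4.  6.] z 0.1743
[ 0.5539 -0.061   0.1492] [-1.2 -0.3 -1.8]
tool x,y,z in world: [[1.0, -0.001, 0.001], [0.001, -0.0, -1.0], [0.001, 1.0, -0.0]] pos [ 0.5539 -0.061   0.1492]
shift [-0.0011  0.0182 -0.0007]
turn -0.1 jaw now 89.9 q6 -1.6823757662005605
```

```bash
python3 -m creep '0.004 0.006 0 0; 0.004 0.009 0 0; 0.004 0.009 0 0; 0.004 0.009 0 0' && python3 tier.py .5528 .008 .164; python3 - <<'E'
from h import *
im,d=env.camera('side');cv2.imwrite('pics/s8.png',cv2.resize(im[150:270,200:360,::-1],(800,600),interpolation=2))
E
```

```text
time_s: 20.08
ee_pos: [0.5575, -0.061, 0.1395]
orientation: [0.707, -0.707, 0.0, -0.0]
ft_force: [-0.4, -0.1, -1.2]
grip_width: 0.105
wrist circle [0.5472 0.0052 0.0672] 0.0024 13868 slope mm/m [-8. 13.] z 0.1657
top circle [0.5514 0.0067 0.0707] 0.003 237 slope mm/m [-5. 24.] z 0.165
side circle [0.5473 0.0077 0.0661] 0.0026 294 slope mm/m [1. 5.] z 0.1645
[ 0.5576 -0.061   0.1397] [ 0.5 -0.1 -0.9]
```

View pics/s8.png

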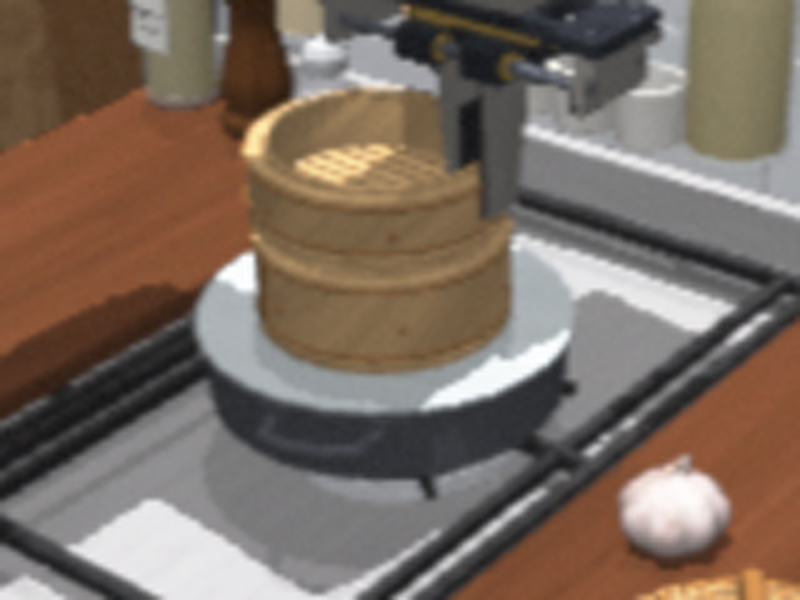

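```bash
python3 -m creep '0.002 0 -0.0005 0; 0.002 0.004 -0.0005 0; 0.002 0.007 -0.0005 0; 0.002 0.009 -0.0005 0; 0.002 0.009 -0.0005 0' && python3 tier.py .5528 .008 .158
```

```text
time_s: 20.9
ee_pos: [0.5595, -0.0615, 0.131]
orientation: [-0.707, 0.707, -0.0, 0.0]
ft_force: [-1.7, 0.1, 5.6]
grip_width: 0.108
wrist circle [0.5486 0.005  0.0673] 0.0028 13528 slope mm/m [-2. 20.] z 0.1579
top circle [0.5526 0.0061 0.0707] 0.0032 203 slope mm/m [ 1. 11.] z 0.1579
side circle [0.549  0.0081 0.0656] 0.0025 231 slope mm/m [14. -5.] z 0.1577
[ 0.5595 -0.0614  0.131 ] [-2.2  0.6  5. ]
```

```bash
python3 -m creep '0 0.001 0 0; 0 0.001 0 0; 0 0 0 0' && python3 -m creep '0 0 0 0; 0 0 0 0; 0 0 0 0; 0 0 0 0' 0.6 && python3 -m creep '0 -0.04 0 0; 0 -0.10 0 0; -0.02 -0.13 -0.05 0; -0.04 -0.13 -0.10 0; -0.06 -0.13 -0.15 0; -0.067 -0.13 -0.17 0; -0.067 -0.13 -0.17 0; -0.067 -0.13 -0.17 0' 0.6 && python3 tier.py .5528 .008 .158 && python3 - <<'E'
from h import *
w,im=cloud('wrist');cv2.imwrite('pics/w9.png',im[:,:,::-1])
P=near(w,[.4925,-.231],.04,.03,.09)
print('garlic',P.mean(0),np.percentile(P[:,2],[50,99]), 'bbox',np.percentile(P,[1,99],0)[:,:2])
for z in(.035,.04,.045,.05):
  Q=P[np.abs(P[:,2]-z)<.003];print(z,len(Q),circ(Q))
P=near(w,[.553,.008],.05,.11,.13);print('shallow floor',np.median(P[:,2]))
go([.4925,-.231,.026],90)
E
```

```text
time_s: 21.42
ee_pos: [0.5594, -0.0615, 0.1311]
orientation: [0.707, -0.707, 0.0, -0.0]
ft_force: [-1.3, -0.0, -0.5]
grip_width: 0.106
time_s: 21.92
ee_pos: [0.5595, -0.0615, 0.1304]
orientation: [0.707, -0.707, 0.0, -0.0]
ft_force: [0.0, -0.6, -0.3]
grip_width: 0.399
time_s: 22.92
ee_pos: [0.4926, -0.2309, 0.2605]
orientation: [0.707, -0.707, 0.0, -0.0]
ft_force: [0.6, 0.3, 0.0]
grip_width: 0.399
wrist circle [0.5515 0.0075 0.0696] 0.0026 1767 slope mm/m [31. 26.] z 0.1586
top circle [0.5534 0.0069 0.0682] 0.0029 323 slope mm/m [ 0. -0.] z 0.1569
side circle [0.5514 0.0061 0.0652] 0.0012 139 slope mm/m [-0. -0.] z 0.1559
[ 0.4927 -0.2305  0.2605] [-0.1 -0.2 -0.4]
garlic [ 0.48958152 -0.2319571   0.0578009 ] [0.05806091 0.07428171] bbox [[ 0.46675216 -0.25665005]
 [ 0.51621747 -0.20721724]]
  return _methods._mean(a, axis=axis, dtype=dtype,
  ret = um.true_divide(
Traceback (most recent call last):
  File "h.py", line 21, in circ
    f=least_squares(lambda x:np.hypot(*(P-x[:2]).T)-(r or x[2]),x0,loss='soft_l1',f_scale=.002)
ValueError: Initial guess is outside of provided bounds
```

View pics/w9.png

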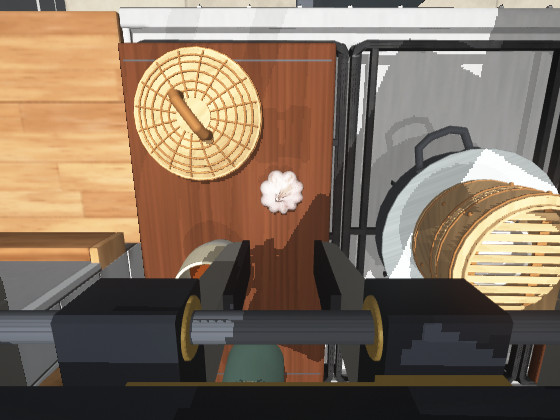

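```bash
python3 -m creep '-0.001 0.05 -0.001 0; -0.001 0.11 -0.001 0; -0.001 0.16 -0.001 0; -0.001 0.20 -0.001 0; -0.001 0.225 -0.001 0; -0.001 0.2345 -0.001 0; -0.001 0.2345 -0.001 0' 0.15 && python3 -m creep '0 0 0 0; 0 0 0 0; 0 0 0 0; 0 0 0 0; 0 0 0 0; 0 0 0 0' 1 && python3 -m creep '0 -0.02 0 0; 0 -0.06 0 0; 0 -0.12 0 0; 0 -0.18 0 0; 0 -0.2 0 0; 0 -0.2 0 0; 0 -0.2 0 0' && python3 - <<'E'
from h import *
w,im=cloud('wrist');cv2.imwrite('pics/w10.png',im[:,:,::-1])
im,d=env.camera('side');cv2.imwrite('pics/s10.png',cv2.resize(im[100:300,230:430,::-1],(600,600),interpolation=2))
P=near(w,[.405,-.33],.03,.072,.12);c=P.mean(0);v=np.linalg.svd(P[:,:2]-c[:2])[2][0]
Q=P[P[:,2]>.084];print('bar',c,len(P),v,np.degrees(np.arctan2(v[1],v[0])),'top',Q.mean(0),P[:,2].max())
P=near(w,[.405,-.33],.085,.026,.065);print('lid',circ(P),'bbox mid',np.percentile(P,[.5,99.5],0)[:,:2].mean(0),np.percentile(P[:,2],99))
go([.5525,.0078,.5],90)
E
```

```text
time_s: 24.0
ee_pos: [0.4915, -0.2322, 0.026]
orientation: [0.707, -0.707, 0.0, 0.0]
ft_force: [-0.0, 0.4, 1.0]
grip_width: 0.854
time_s: 24.75
ee_pos: [0.4919, -0.2326, 0.0268]
orientation: [-0.707, 0.707, 0.0, 0.001]
ft_force: [-1.4, 1.3, 6.4]
grip_width: 0.565
time_s: 25.62
ee_pos: [0.4906, -0.2321, 0.2248]
orientation: [0.707, -0.707, 0.001, 0.0]
ft_force: [0.3, 0.1, -0.0]
grip_width: 0.558
bar [ 0.40399258 -0.32880399  0.0874278 ] 826 [0.81594398 0.57813098] 35.3191927272666 top [ 0.40231754 -0.33030281  0.08890809] 0.09321883637449105
lid (array([ 0.4023, -0.3302,  0.0531]), 0.0127) bbox mid [ 0.4021582  -0.33033665] 0.06201981774801202
tool x,y,z in world: [[1.0, -0.001, -0.003], [-0.003, 0.001, -1.0], [0.001, 1.0, 0.001]] pos [ 0.4905 -0.232   0.2244]
shift [ 0.0611 -0.2755  0.2402]
turn -0.0 jaw now 90.0 q6 -2.0145535215594976
```

View pics/s10.png

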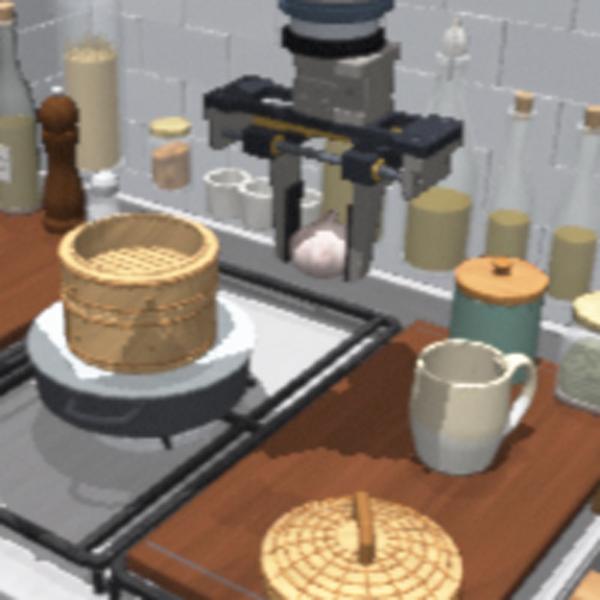

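```bash
python3 -m creep '0.012 0 0.05 0; 0.026 0 0.10 0; 0.04 0 0.15 0; 0.053 0 0.20 0; 0.062 0 0.235 0; 0.062 0 0.2395 0; 0.062 0 0.2395 0; 0.062 0 0.2395 0' && python3 -m creep '0 0.05 0 0; 0 0.08 0 0; 0 0.092 0 0; 0 0.097 0 0; 0 0.098 0 0; 0 0.098 0 0' && python3 -c "
from h import *
go([.553,.0075,.1265],90);print(env.sense()['ft_force'])"
```

```text
time_s: 26.72
ee_pos: [0.5532, 0.0059, 0.2257]
orientation: [-0.707, 0.707, -0.001, 0.0]
ft_force: [-0.4, -0.7, 0.4]
grip_width: 0.56
time_s: 27.48
ee_pos: [0.5542, 0.0069, 0.129]
orientation: [0.707, -0.707, -0.0, -0.001]
ft_force: [-0.5, 0.0, -1.0]
grip_width: 0.563
tool x,y,z in world: [[1.0, -0.001, 0.002], [0.002, 0.0, -1.0], [0.001, 1.0, 0.0]] pos [0.5542 0.0069 0.129 ]
shift [-0.0012  0.0025  0.0005]
turn -0.1 jaw now 89.9 q6 -1.560015193888537
[-0.53949271  0.02908407 -0.97506543]
```

Lower the last 3 mm, release and retreat towards the lid.

```bash
python3 -m creep '-0.001 0.001 0 0; -0.001 0.002 0 0; -0.001 0.003 0 0; -0.001 0.003 0 0' && python3 -m creep '0 0 0 0; 0 0 0 0; 0 0 0 0; 0 0 0 0' 0.28 && python3 -m creep '0 -0.03 0 0; 0 -0.09 0 0; 0 -0.14 0 0; -0.03 -0.14 -0.05 0; -0.055 -0.14 -0.10 0; -0.08 -0.14 -0.15 0; -0.10 -0.14 -0.20 0; -0.12 -0.14 -0.24 0; -0.12 -0.14 -0.24 0; -0.12 -0.14 -0.24 0' && python3 - <<'E'
from h import *
c=[.553,.0075]
w,im=cloud('wrist');cv2.imwrite('pics/w11.png',im[:,:,::-1])
wt,it=cloud('top');ws,i=cloud('side')
for n,ww in(('w',w),('t',wt),('s',ws)):
  P=near(ww,c,.04,.13,.2)
  if len(P): print(n,'garlic',np.percentile(P,[1,99],0)[:,:2].mean(0).round(4),np.percentile(P[:,2],99),len(P), 'tip',P[P[:,2]>np.percentile(P[:,2],95)].mean(0).round(4))
a=cv2.resize(i[150:270,200:360,::-1],(400,300),interpolation=2);b=cv2.resize(it[180:255,230:330,::-1],(400,300),interpolation=2)
cv2.imwrite('pics/g11.png',np.hstack([a,b]))
P=near(w,[.405,-.33],.03,.072,.12);m=P.mean(0);v=np.linalg.svd(P[:,:2]-m[:2])[2][0]
Q=P[P[:,2]>.084];print('bar',m,len(P),np.degrees(np.arctan2(v[1],v[0])),'top',Q.mean(0),P[:,2].max())
P=near(w,[.403,-.33],.085,.026,.035);print('lid edge',circ(P,.0755),len(P))
go([.403,-.329,.25],35.3-90)
E
```

```text
time_s: 27.98
ee_pos: [0.5529, 0.0071, 0.1267]
orientation: [-0.707, 0.707, 0.0, 0.001]
ft_force: [-4.0, -0.8, 16.3]
grip_width: 0.562
time_s: 28.48
ee_pos: [0.5525, 0.007, 0.1249]
orientation: [0.707, -0.707, 0.0, -0.0]
ft_force: [-1.0, -0.6, 0.4]
grip_width: 0.721
time_s: 29.72
ee_pos: [0.4325, -0.2326, 0.265]
orientation: [0.707, -0.707, 0.001, -0.001]
ft_force: [-0.3, 0.9, 0.1]
grip_width: 0.723
t garlic [0.555  0.0072] 0.17358770637899693 249 tip [0.5563 0.0051 0.1714]
s garlic [0.5509 0.0017] 0.1702363188299269 215 tip [0.5548 0.0022 0.1687]
bar [ 0.4026856  -0.32924898  0.08738879] 575 35.75440246708213 top [ 0.40153387 -0.33043249  0.08884261] 0.09248013118033432
lid edge (array([ 0.3423, -0.1973]), 0.0036) 28
tool x,y,z in world: [[1.0, 0.001, 0.0], [0.0, 0.0, -1.0], [-0.001, 1.0, 0.0]] pos [ 0.4329 -0.2319  0.265 ]
shift [-0.03   0.015 -0.097]
turn -35.3 jaw now 90.0 q6 -2.066576012468158
```

View pics/g11.png

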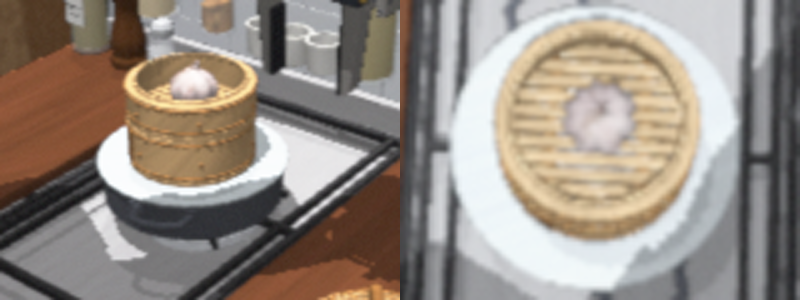

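```bash
python3 -m creep '-0.015 0 -0.05 -9; -0.0295 0 -0.0975 -18; -0.0295 0.03 -0.0975 -27; -0.0295 0.08 -0.0975 -35.5; -0.0295 0.12 -0.0975 -35.5; -0.0295 0.13 -0.0975 -35.5; -0.0295 0.13 -0.0975 -35.5' 0.55 && python3 - <<'E'
from h import *
w,im=cloud('wrist');cv2.imwrite('pics/w12.png',im[:,:,::-1])
P=near(w,[.403,-.33],.03,.078,.1);m=P.mean(0);v=np.linalg.svd(P[:,:2]-m[:2])[2][0]
print('bar',m,len(P),np.degrees(np.arctan2(v[1],v[0])))
print('lid all bbox',np.percentile(near(w,[.403,-.33],.09,.026,.08),[.2,99.8],0))
go([.4035,-.3293,.067],35.5-90)
E
```

```text
time_s: 30.75
ee_pos: [0.4033, -0.33, 0.1354]
orientation: [0.674, -0.673, -0.216, 0.216]
ft_force: [0.2, -0.1, -0.2]
grip_width: 0.45
bar [ 0.40010885 -0.33340742  0.08821585] 1149 35.610094721931745
lid all bbox [[ 0.32746212 -0.40639868  0.03888758]
 [ 0.47232409 -0.26002148  0.07768507]]
tool x,y,z in world: [[0.814, 0.581, 0.0], [0.001, -0.001, -1.0], [-0.581, 0.814, -0.001]] pos [ 0.4038 -0.3306  0.1362]
shift [0.0005 0.0692 0.0013]
turn -0.0 jaw now 125.5 q6 -2.879055743989727
```

View pics/w12.png

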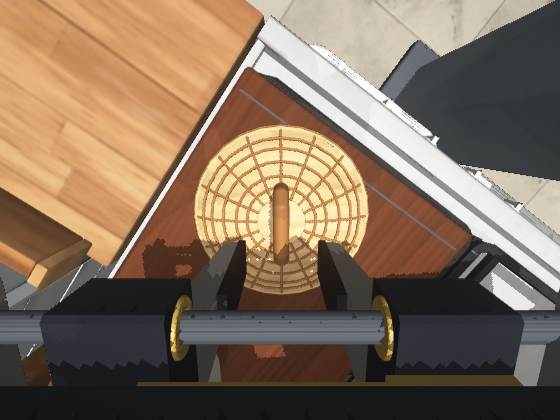

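```bash
python3 -m creep '0 0.03 0.001 0; 0 0.055 0.001 0; 0 0.069 0.001 0; 0 0.069 0.001 0; 0 0.069 0.001 0' && python3 -m creep '0 0 0 0; 0 0 0 0; 0 0 0 0; 0 0 0 0; 0 0 0 0; 0 0 0 0' 1 && python3 -m creep '0 -0.02 0 0; 0 -0.06 0 0; 0 -0.12 0 0; 0 -0.18 0 0; 0 -0.22 0 0; 0 -0.22 0 0; 0 -0.22 0 0' && python3 -c "
from h import *
go([.553,.0075,.287],35.5-90)"
```

```text
time_s: 31.42
ee_pos: [0.403, -0.3301, 0.0672]
orientation: [-0.673, 0.674, 0.216, -0.215]
ft_force: [-0.0, 0.4, -0.0]
grip_width: 0.45
time_s: 32.17
ee_pos: [0.4024, -0.3297, 0.0663]
orientation: [-0.673, 0.674, 0.215, -0.215]
ft_force: [-1.6, 0.0, 4.5]
grip_width: 0.119
time_s: 33.05
ee_pos: [0.4016, -0.329, 0.2847]
orientation: [0.674, -0.673, -0.215, 0.216]
ft_force: [-0.3, 0.2, -0.8]
grip_width: 0.119
tool x,y,z in world: [[0.815, 0.58, -0.0], [-0.001, 0.001, -1.0], [-0.58, 0.815, 0.002]] pos [ 0.4016 -0.329   0.2847]
shift [ 0.3185 -0.0021  0.1863]
turn -0.0 jaw now 125.5 q6 -2.878859196491577
```

```bash
python3 -m creep '0.045 0 0.027 0; 0.09 0 0.053 0; 0.14 0 0.082 0; 0.19 0 0.111 0; 0.24 0 0.14 0; 0.29 0 0.17 0; 0.3185 0 0.1863 0; 0.3185 0 0.1863 0; 0.3185 0 0.1863 0; 0.3185 0 0.1863 0' && python3 -m creep '0 0.03 0 0; 0 0.055 0 0; 0 0.065 0 0; 0 0.065 0 0; 0 0.065 0 0' && cat > lid.py <<'E'
import sys
from h import *
go([.553,.0075,.2005],35.5-90)
zb=float(sys.argv[1]) # lid base z
for n in('top','side','wrist'):
    w,im=cloud(n);P=near(w,[.553,.0075],.09,zb+.004,zb+.05)
    h=cv2.convexHull(P[:,:2].astype(np.float32))[:,0]
    c,r=cv2.minEnclosingCircle(h);print(n,'enclosing',np.round(c,4),round(r,4),'fit hull',circ(h),'band',circ(near(w,[.553,.0075],.09,zb+.004,zb+.016),.075))
    if n=='side': cv2.imwrite(sys.argv[2],cv2.resize(im[130:270,190:370,::-1],(771,600),interpolation=2))
E
python3 lid.py .175 pics/l13.png
```

```text
time_s: 34.3
ee_pos: [0.5529, 0.0059, 0.2855]
orientation: [0.674, -0.674, -0.214, 0.215]
ft_force: [-0.6, -0.9, -0.8]
grip_width: 0.122
time_s: 34.92
ee_pos: [0.5542, 0.0067, 0.2221]
orientation: [-0.673, 0.674, 0.216, -0.215]
ft_force: [-0.1, -0.2, -1.1]
grip_width: 0.119
tool x,y,z in world: [[0.815, 0.58, 0.001], [0.002, 0.0, -1.0], [-0.58, 0.815, -0.001]] pos [0.5542 0.0067 0.2221]
shift [-0.0006  0.0216  0.0013]
turn -0.1 jaw now 125.4 q6 -2.1797490138062403
  return _methods._mean(a, axis=axis, dtype=dtype,
  ret = um.true_divide(
Traceback (most recent call last):
  File "lid.py", line 8, in <module>
    c,r=cv2.minEnclosingCircle(h);print(n,'enclosing',np.round(c,4),round(r,4),'fit hull',circ(h),'band',circ(near(w,[.553,.0075],.09,zb+.004,zb+.016),.075))
                                                                                                         ~~~~^^^^^^^^^^^^^^^^^^^^^^^^^^^^^^^^^^^^^^^^^^^^^^^
  File "h.py", line 21, in circ
    f=least_squares(lambda x:np.hypot(*(P-x[:2]).T)-(r or x[2]),x0,loss='soft_l1',f_scale=.002)
ValueError: Initial guess is outside of provided bounds
```

```bash
sed -i "s/('top','side','wrist')/('side','wrist')/" lid.py; python3 lid.py .175 pics/l13.png; python3 - <<'E'
from h import *
# same silhouette-style measure of shallow basket from side & wrist
for n in('side','wrist'):
    w,im=cloud(n);P=near(w,[.553,.0075],.09,.118,.152);print(n,'shallow wall fit',circ(P[np.hypot(*(P[:,:2]-[.553,.0075]).T)>.07],.0755),len(P))
    P=near(w,[.553,.0075],.09,.177,.192);P=P[np.hypot(*(P[:,:2]-[.553,.0075]).T)>.068];print(n,'lid wall fit',circ(P,.0755),circ(P),len(P))
E
```

```text
tool x,y,z in world: [[0.815, 0.58, 0.001], [0.002, 0.0, -1.0], [-0.58, 0.815, -0.001]] pos [0.5543 0.0068 0.2222]
shift [-0.0007  0.0217  0.0013]
turn -0.1 jaw now 125.4 q6 -2.179743701373363
side enclosing [0.5529 0.0032] 0.0768 fit hull (array([0.5511, 0.0028, 0.0742]), 0.0007) band (array([ 0.4491, -0.0787]), 0.0123)
side shallow wall fit (array([ 0.4484, -0.0777]), 0.0143) 746
side lid wall fit (array([ 0.4531, -0.0815]), 0.0137) (array([0.5556, 0.0072, 0.0754]), 0.001) 259
wrist shallow wall fit (array([0.5508, 0.0043]), 0.0002) 23
  return _methods._mean(a, axis=axis, dtype=dtype,
  ret = um.true_divide(
Traceback (most recent call last):
  File "lid.py", line 8, in <module>
    c,r=cv2.minEnclosingCircle(h);print(n,'enclosing',np.round(c,4),round(r,4),'fit hull',circ(h),'band',circ(near(w,[.553,.0075],.09,zb+.004,zb+.016),.075))
                                                                                                         ~~~~^^^^^^^^^^^^^^^^^^^^^^^^^^^^^^^^^^^^^^^^^^^^^^^
  File "h.py", line 21, in circ
    f=least_squares(lambda x:np.hypot(*(P-x[:2]).T)-(r or x[2]),x0,loss='soft_l1',f_scale=.002)
ValueError: Initial guess is outside of provided bounds
  return _methods._mean(a, axis=axis, dtype=dtype,
  ret = um.true_divide(
Traceback (most recent call last):
  File "h.py", line 21, in circ
    f=least_squares(lambda x:np.hypot(*(P-x[:2]).T)-(r or x[2]),x0,loss='soft_l1',f_scale=.002)
ValueError: Initial guess is outside of provided bounds
```

View pics/l13.png

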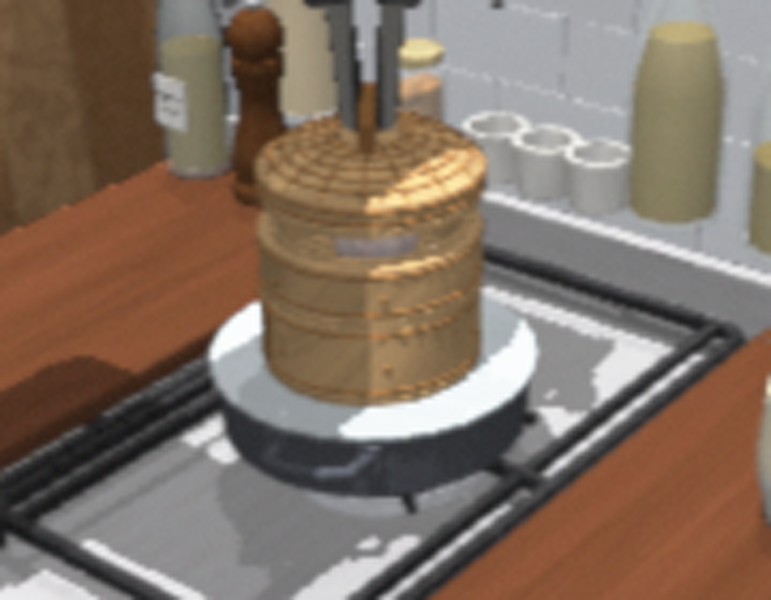

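```bash
python3 - <<'E'
from h import *
w,im=cloud('side')
for n,a,b in(('deep',.060,.108),('shallow',.118,.152),('lid',.177,.192)):
    P=near(w,[.553,.0075],.09,a,b);P=P[np.hypot(*(P[:,:2]-[.553,.0075]).T)>.069]
    f=least_squares(lambda x:np.hypot(*(P[:,:2]-x).T)-.0755,[.553,.0075],loss='soft_l1',f_scale=.002);print(n,f.x.round(4),circ(P) ,len(P))
E
```

```text
deep [0.5522 0.0083] (array([0.5525, 0.0085, 0.0758]), 0.001) 742
shallow [0.5531 0.0073] (array([0.5526, 0.0069, 0.075 ]), 0.001) 577
lid [0.5554 0.0072] (array([0.5557, 0.0074, 0.0758]), 0.0009) 261
```

```bash
python3 -m creep '-0.002 0.006 0.0013 0; -0.002 0.012 0.0013 0; -0.002 0.016 0.0013 0; -0.002 0.019 0.0013 0; -0.002 0.0215 0.0013 0; -0.002 0.0225 0.0013 0; -0.002 0.0225 0.0013 0' && python3 - <<'E'
from h import *
w,im=cloud('side')
for n,a,b in(('shallow',.118,.152),('lid',.157,.170)):
    P=near(w,[.553,.0075],.09,a,b);P=P[np.hypot(*(P[:,:2]-[.553,.0075]).T)>.069]
    f=least_squares(lambda x:np.hypot(*(P[:,:2]-x).T)-.0755,[.553,.0075],loss='soft_l1',f_scale=.002);print(n,f.x.round(4),circ(P) ,len(P))
print(env.sense()['ee_pos'],env.sense()['ft_force'])
E
```

```text
time_s: 36.1
ee_pos: [0.5513, 0.0069, 0.2002]
orientation: [-0.673, 0.674, 0.216, -0.215]
ft_force: [-5.6, 0.6, 14.7]
grip_width: 0.12
shallow [0.5531 0.0074] (array([0.553 , 0.0073, 0.0754]), 0.001) 569
lid [0.5526 0.007 ] (array([0.5528, 0.0071, 0.0757]), 0.001) 219
[0.55136222 0.0069008  0.20023851] [-7.3801353   0.03994557 14.60296644]
```

Seated with contact force; release, retreat upward and away, then check.

```bash
python3 -m creep '0 0 0 0; 0 0 0 0; 0 0 0 0; 0 0 0 0' 0.7 && python3 -m creep '0 -0.03 0 0; 0 -0.08 0 0; 0 -0.13 0 0; -0.05 -0.13 -0.03 0; -0.10 -0.13 -0.06 0; -0.15 -0.13 -0.10 0; -0.18 -0.13 -0.14 0; -0.18 -0.13 -0.18 0; -0.18 -0.13 -0.18 0; -0.18 -0.13 -0.18 0' && python3 - <<'E'
from h import *
w,im=cloud('side');wt,it=cloud('top')
for n,a,b in(('deep',.060,.108),('shallow',.118,.152),('lid',.157,.170)):
    P=near(w,[.553,.0075],.09,a,b);P=P[np.hypot(*(P[:,:2]-[.553,.0075]).T)>.069];print(n,circ(P),len(P))
for n,ww in(('side',w),('top',wt)):
    P=near(ww,[.553,.0075],.06,.18,.2);P=P[np.hypot(*(P[:,:2]-[.553,.0075]).T)>.03]
    d=np.hypot(*(P[:,:2]-[.553,.0075]).T);A=np.c_[P[:,:2]-[.553,.0075],d,np.ones(len(P))];print(n,'lid slope mm/m',(1e3*np.linalg.lstsq(A,P[:,2],rcond=None)[0][:2]).round(0),len(P))
    Q=near(ww,[.553,.0075],.03,.2,.24);print('bar top z',Q[:,2].max() if len(Q) else None)
m=near(wt,[.596,-.314],.06,.11,.125);print('mug',circ(m))
cv2.imwrite('pics/f14.png',np.hstack([cv2.resize(im[130:280,150:350,::-1],(400,300),interpolation=2),cv2.resize(it[125:275,150:350,::-1],(400,300),interpolation=2)]))
E
```

```text
time_s: 36.65
ee_pos: [0.5512, 0.0069, 0.1984]
orientation: [0.674, -0.674, -0.215, 0.215]
ft_force: [-0.1, -0.7, 0.6]
grip_width: 0.297
time_s: 37.9
ee_pos: [0.5086, -0.2436, 0.3281]
orientation: [0.674, -0.673, -0.215, 0.215]
ft_force: [-0.0, 0.6, -0.1]
grip_width: 0.298
deep (array([0.5525, 0.0084, 0.0757]), 0.0011) 748
shallow (array([0.5528, 0.0075, 0.0754]), 0.001) 566
lid (array([0.5525, 0.0065, 0.0751]), 0.001) 216
side lid slope mm/m [-0. -1.] 451
bar top z 0.22418473287018187
top lid slope mm/m [ 2. -4.] 988
bar top z 0.22887608332806342
  return _methods._mean(a, axis=axis, dtype=dtype,
  ret = um.true_divide(
Traceback (most recent call last):
  File "h.py", line 21, in circ
    f=least_squares(lambda x:np.hypot(*(P-x[:2]).T)-(r or x[2]),x0,loss='soft_l1',f_scale=.002)
ValueError: Initial guess is outside of provided bounds
```

```bash
python3 - <<'E'
from h import *
im,d=env.camera('side');S=np.load('pics/side0.npz')
for n,(a,b,c,e) in {'mug':(212,258,365,410),'canister':(188,212,382,412),'mill':(130,178,243,260)}.items():
    print(n,'mean abs colour diff',np.abs(im[a:b,c:e].astype(int)-S['im'][a:b,c:e]).mean().round(2),'depth diff',np.median(np.abs(d-S['d'])[a:b,c:e]).round(4))
cv2.imwrite('pics/f15.png',im[100:300,130:450,::-1])
E
```

```text
mug mean abs colour diff 11.1 depth diff 0.0018
canister mean abs colour diff 14.32 depth diff 0.0021
mill mean abs colour diff 20.8 depth diff 0.004
```

```bash
python3 -c "
from rig import env
print(env.sign_off())"
```

```text
the job is handed in; nothing more can be done
None
```

The steamer is stacked on the pan in the order asked and handed in at about 38 s of robot time. From bottom to top it is the deep basket, ramekin, shallow basket, garlic and lid.

**Stack alignment:** The last side-view fits put the centres of the deep basket, shallow basket and lid within about 2 mm of each other. They also agree with the pan's centre to about 2 mm.

**Level and seated:**
- Both baskets' rims read essentially level. One oblique wrist-camera fit of the shallow basket disagreed, at about 30 mm/m; the top and side fits gave zero. The lid read within 4 mm/m.
- The rim heights matched a fully seated stack to about 2 mm. The lid's bar top read 224 mm in the side view, as expected, but 229 mm in the top view.

**Contents:**
- The ramekin stood level, within about 2 mm of the basket's centre.
- The garlic looked upright in the pictures. Its centre was within about 2 mm in the top view; the side view read about 6 mm off, but sees only the near side of the bulb.
- Neither could be seen again once the tier above was on.

**Mug, mill and canister:** I never went near them. Depth in the side view changed by 2–4 mm, which I take as noise. The colours there did change, which I put down to shadows. The final top-view check of the mug failed because the arm blocked the view.

The picture limit kept me from viewing the last image, so the final state was checked by numbers only.

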